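Shut the storage bowl and turn its cam latch home

TASK

Shut the glass storage bowl: press its lid down flat, then turn the red-knobbed latch handle over the lid, up the brass ramp and over its crest, until the handle has dropped right down into the notch behind it, and let go. Ease the lid and handle along gently and do not force the handle against the end wall of the notch; leave the grater, egg cups and spoon where they are.

Things in the scene. Friction and masses are not known exactly. Their poses are not given: they have to be found in the camera images.
- bowl: Round glass storage bowl, 156 mm across, 92 mm high, stuck fast to the chopping board by its suction foot. Origin: centre of its underside, on the board top (20 mm above the work surface). Its z is up; its +x side carries the lid hinge, its -x side (towards the robot) the latch bracket. Position and yaw vary.
- lid: Round green glass lid, 164 mm across, 8 mm thick, hinged to the bowl. Origin: mid hinge axis, at (96, 0, 94) mm in the bowl's frame; axis y. Shut, its axes match the bowl's, it lies to -x of the hinge, its top face 6 mm above the origin. Starts tilted open 0.5 to 0.9 rad, near rim up; the stiff hinge keeps it where left; 3 to 6 N down near the rim shuts it on a hard stop: ease it down.
- lid_push (a point): Middle of the orange pad (24 mm across) on the lid's top face, where closed fingers can press it down: at (-135, 48, 7.5) mm in the lid's frame.
- notch_mid (a point): Middle of the brass keeper's setting range on the lid top; at (-154, 0, 6) mm in the lid's frame. Along the bowl's +y the keeper (42 mm wide) has a ramp 16 mm long rising 5 mm, a 12 mm flat crest, a notch 10 mm wide with its floor 1 mm over the lid, and an end wall 16 mm high. It is clamped so that its notch's middle is up to 11 mm either way along y from this point: feel or see where.
- latch: Flat steel latch handle turning about the bowl's upright. Origin: on the pivot, underside of the bar, at (-112, 0, 118) mm in the bowl's frame when down. Bar 18 mm wide, 6 mm thick, runs 90 mm along its own -y. Its angle is its yaw relative to the bowl, anticlockwise from above positive: starts at -0.1 to 0.35 rad (bar along the bowl's -y, clear of the lid); about 1.33 to 1.82 rad in the notch.
- latch_pin (a point): Lower end of the 7 mm round-ended pin under the latch's bar, 55 mm from the pivot, which rides on the keeper: meets the ramp at about 0.65 to 1.2 rad. A spring and weight press the latch down with 6 to 8 N; it can rise 13 mm. In the notch it is within 1 mm of its start height, on the crest 4 to 4.5 mm higher. The ramp takes 2 to 5 N of push at the knob, up to 10 N if the fingers hold it down.
- latch_grip (a point): Centre of the top of the red knob, an upright post 16 mm thick and 42 mm high on the bar, 80 mm from the pivot; at (0, -80, 48) mm in the latch's frame, 186 mm above the work surface when down. Pinch it, or cage it loosely so that it can rise and drop between the fingers, tips 8 mm or more above the bar if they stay level. Pinched tightly it cannot drop.
- egg_cup_a: White ceramic egg cup, 50 mm across, 64 mm high, empty; a bystander. Origin under its foot.
- egg_cup_b: Blue ceramic egg cup, the same size; a bystander.
- grater: Steel box grater, 66 x 88 mm, 196 mm high with its handle; a bystander. Origin: centre of its underside.
- spoon: Yellow melamine spoon, 220 mm long, lying on the board; a bystander.

How it is judged:
On the way, in this order (a step that is already met when the one before it is completed fails the run):
1. the lid is pressed shut (angle between lid's own z axis and vertical below 0.04 rad), for 0.2 s.
2. the latch handle is turned over the crest and down in the notch (angle between lid's own z axis and vertical below 0.04 rad and z of latch_grip in the frame of bowl below 0.168 m and y of latch_grip in the frame of bowl between -0.0205 and 0.0205 m), for 0.2 s.
At the end, for the whole second after the job is handed in: The lid is shut (within 0.04 rad of flat) and the latch handle is down in the notch: the knob's top less than 168 mm above the bowl's underside and within 20.5 mm, along the bowl's y, of the line through the pivot and the bowl's centre; latch at rest and let go (all of step 2 and contact force between the fingers and bowl below 0.1 N and linear speed of latch below 0.01 m/s); the robot touches nothing.
It fails at once if the latch is forced against the keeper or lid with more than 30 N (contact force between latch and lid above 30 N).
It fails at once if the fingers press on the lid with more than 40 N (contact force between the fingers and lid above 40 N).
It fails at once if the grater, an egg cup or the spoon is moved by more than 25 mm (distance of any of egg_cup_a, egg_cup_b, grater, spoon from where it was at the start of the episode above 0.025 m).
It also fails if it takes over 72 s, if anything falls off the work surface, if the arm or the gripper's body presses on something with over 40 N, if the wrist force passes 120 N, or if a joint passes its speed limit or range.

ROBOT

A 7-joint arm with a two-finger parallel gripper is mounted at the origin on the work surface. World frame = base frame: x ahead of the robot, y to its left, z up, the work surface at z = 0. Lengths are in m, angles in rad, forces in N, time in s.
With the tool pointing down it reaches from about 0.35 to 0.9 m from the base axis. Payload 19.9 kg.
Tool frame: the origin (TCP) lies at the very end of the fingers, on their centre line; the grasp point (between the pads) lies 19 mm behind it (robot.tcp_to_grasp is the distance from the TCP to the grasp point, in m); x points along the fingers, y is the direction in which the jaws open and shut, and the axes are right-handed (so a half turn about x gives the same grasp; the last joint's range is limited). The gripper opens to 85 mm and grips with 20 to 120 N. Pads are 22 mm wide; open, the fingers measure 114 mm over their backs; the gripper's body (76 mm by 85 mm) begins 54 mm behind the grasp point. The pads swing forward as they close: fully open they stand 13 mm farther back than shut.
Start: joints at [1.137, 0.417, -0.01, 1.614, 0.005, 1.111, -0.053], TCP at [0.239, -0.578, 0.231] pointing down, gripper open.
Joint ranges: [-2.81, 2.81], [-0.39, 2.02], [-1.27, 1.25], [0.06, 2.57], [-1.19, 4.33], [0.19, 2], [-2.82, 2.82]. Speed limits (rad/s): [1.89, 1.89, 2.39, 2.39, 3.01, 3.01, 3.01].

INTERFACE

Orientations are given as a unit quaternion [w, x, y, z].
In Python, from rig import readout, cams, robot, models gives the robot as it stands.
- The arm moves only by the tool move_arm, never from a script. Its argument "motion" is a list that holds one entry, the list of rows, each a list of 5 numbers: the shift along the tool's x, y, z in cm, then the turn about the tool's x in rad, then the gripper command: -1 is fully open, 1 is shut, values between are in proportion. A call has 1 to 10 rows; each row is the pose to reach, as a shift and turn from the pose commanded when the call began, along the tool's axes at that moment; what a row does not reach only later rows make up. A row lasts 1/12 s, in which the tool goes at most 41.7 mm and 7.16 degrees, less where a joint would pass 70% of its speed; a pose out of reach is approached as far as the arm can. A call with a gripper value outside its range is refused whole. The fingers move at their own pace and stop on an object; "newtons" is the grip in N (left out, the last holds). Time passes only in rows, so rows that repeat a pose let the fingers close. It gives the time, the measured TCP pose, the force and the opening at its end, in the units of the state.
- readout.get_obs(): the state, without advancing time (a new reading comes with each control period).
- cams.read_camera(name): name is "scene" or "top" or "wrist"; returns the picture (400x640x3 uint8, red, green, blue); there is no depth.
- cams.calibration(name): a dict with "K" (3x3 intrinsics, pixels), "k1" (the pictures are not rectified: a ray, as slopes to the right and down, at radius r is drawn at 1 + k1 r^2 times it, then the intrinsics apply), "rvec" (rotation vector, rad) and "tvec" (3), from world to camera coordinates, as OpenCV has them; the wrist camera has in their place "hand_eye" (4x4, takes a point from camera to tool coordinates, whose origin is the TCP and whose axes are the tool frame's). Camera axes: x right, y down, z forward; pixel columns grow to the right and rows downward; lengths in m; the calibration is good to about 2 mm. A picture is of the moment at which its call begins: read the wrist's pose just before it. calibration takes no time and is no camera call.
- robot.close_job(): hands the job in, once; it reports no verdict.
Trained networks look in the newest picture that a camera, given by its name, has taken for a name from the list of things; names that differ only in an ending like _2 or _b are one class to them, and where a whole thing is asked for, a point or a joint stands for the part that bears it (a point fixed in the world has none). Each returns a list of dicts, best first, with "conf" (0 to 1); they miss things now and then, are a little off and sometimes report something else, mostly with a low value. They report only what shows in the picture. A call takes as long as a camera call.
- models.regions_of(camera, query): "region" (400x640 bool, what is visible of it) and "uv" ([column, row] in pixels, amid what is visible of it).
The state is a dict: "time": time; "joints": joint angles; "dq": joint speeds; "tau": joint torques, N m; "position": TCP position; "tool_rot": TCP orientation; "ft_force": force on the tool from outside, world axes, zero at the start; "moment": the same for the moment, N m; "gripper_width": finger opening in m.
Only numpy, scipy, OpenCV 4.12 (cv2) and the standard library are available. Lean on these libraries where they do the work, as an engineer would, in place of code of your own. Each camera call takes 0.05 s, during which the arm holds its last target.

## Working session

There is one attempt and no reset: what is moved stays moved. The work goes in short steps, Python scripts to look and compute and a tool call to move; the robot and the scene stay as the last step left them, time stands still between calls to the robot, and variables do not carry over. Pictures are saved under pics/ and viewed, and the job is handed in when it is done.

Besides the shell and the picture viewer there is one more tool, called after "Emit:" as name([rows], argument=value, ...), one row to a line, values as JSON. move_arm: Moves the arm, as the interface text tells. Its arguments: {"type":"object","properties":{"motion":{"type":"array","items":{"type":"array","items":{"type":"array","items":{"type":"number"}}}},"newtons":{"type":"number"}},"required":["motion"]}

```bash
mkdir -p pics; ls
python3 - <<'E'
from rig import readout, cams, robot, models
import cv2
o=readout.get_obs(); print(o)
for n in ["scene","top"]:
    im=cams.read_camera(n); cv2.imwrite(f"pics/{n}0.png",im[:,:,::-1]); print(n,cams.calibration(n))
print(cams.calibration("wrist"))
E
```

```text
pics
{'time': 0.0, 'joints': array([ 1.13749147,  0.41798792, -0.01033987,  1.61416742,  0.00472002,
        1.11070294, -0.05299115]), 'dq': array([ 0.0009125 ,  0.00192809, -0.00067938,  0.00225835,  0.00038699,
        0.00078668, -0.00046673]), 'tau': array([-1.74107801e-03, -8.64464593e+01,  6.78044837e-01, -4.34918904e+01,
        1.90988474e-02,  7.40419608e-03,  2.40805673e-05]), 'position': array([ 0.23853342, -0.57731532,  0.23065424]), 'tool_rot': array([-0.13723745, -0.69345907, -0.13808308,  0.69369552]), 'ft_force': array([-0.8128971 , -0.52755457, -0.3477323 ]), 'moment': array([-0.01797408,  0.04758461, -0.07130088]), 'gripper_width': 0.08536213164193003}
scene {'K': array([[449.87697895,   0.        , 318.27755066],
       [  0.        , 449.87697895, 210.02637755],
       [  0.        ,   0.        ,   1.        ]]), 'k1': -0.09539976405133105, 'rvec': array([ 1.50814756,  2.22384336, -0.74952008]), 'tvec': array([ 0.23616785, -0.37148678,  1.55467905])}
top {'K': array([[442.41370185,   0.        , 318.131179  ],
       [  0.        , 442.41370185, 200.11594892],
       [  0.        ,   0.        ,   1.        ]]), 'k1': 0.00988579596021533, 'rvec': array([ 2.17661714, -2.12714225,  0.15376684]), 'tvec': array([-0.01714895,  0.62548389,  1.15523422])}
{'K': array([[327.18677037,   0.        , 320.64242721],
       [  0.        , 327.18677037, 198.2148354 ],
       [  0.        ,   0.        ,   1.        ]]), 'k1': -0.010971350043075928, 'hand_eye': array([[-3.25185383e-04, -2.74522661e-01,  9.61580575e-01,
        -1.42960819e-01],
       [ 9.99999825e-01,  3.85565143e-04,  4.48253330e-04,
         6.03525710e-04],
       [-4.93807649e-04,  9.61580553e-01,  2.74522488e-01,
        -6.92885650e-02],
       [ 0.00000000e+00,  0.00000000e+00,  0.00000000e+00,
         1.00000000e+00]])}
```

View pics/scene0.png

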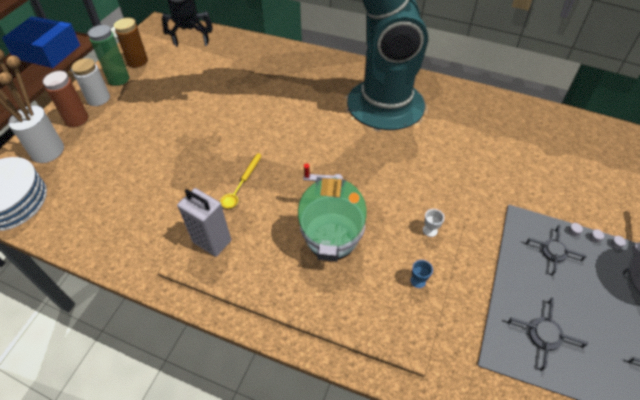

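View pics/top0.png

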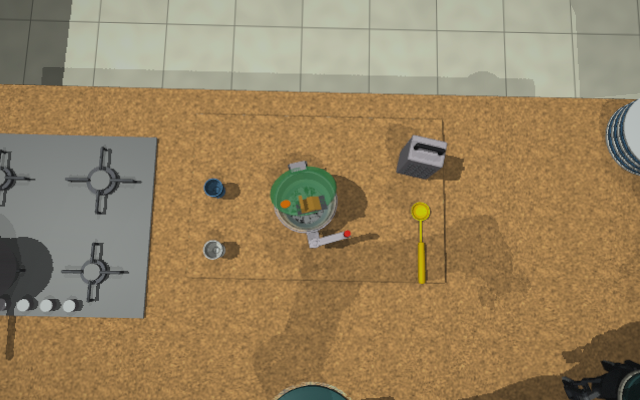

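```bash
cat > h.py <<'E'
import numpy as np, cv2
from scipy.spatial.transform import Rotation as R
from rig import readout, cams, robot, models
def cal(n):
    c=cams.calibration(n)
    if 'rvec' in c: Rm=R.from_rotvec(c['rvec']).as_matrix(); return c['K'],c['k1'],Rm,np.array(c['tvec'])
    o=readout.get_obs(); T=np.eye(4); T[:3,:3]=rot(o); T[:3,3]=o['position']
    M=np.linalg.inv(T@c['hand_eye']); return c['K'],c['k1'],M[:3,:3],M[:3,3]
def rot(o): q=o['tool_rot']; return R.from_quat([q[1],q[2],q[3],q[0]]).as_matrix()
def proj(C,P):
    K,k1,Rm,t=C; r=R.from_matrix(Rm).as_rotvec()
    return cv2.projectPoints(np.asarray(P,float).reshape(-1,3),r,t,K,np.array([k1,0,0,0]))[0].reshape(-1,2)
def ray(C,uv):
    K,k1,Rm,t=C
    n=cv2.undistortPoints(np.asarray(uv,float).reshape(-1,1,2),K,np.array([k1,0,0,0.])).reshape(-1,2)
    d=np.c_[n,np.ones(len(n))]@Rm; return -Rm.T@t,d/np.linalg.norm(d,axis=1,keepdims=True)
def onz(C,uv,z):
    o,d=ray(C,uv); return o+d*((z-o[2])/d[:,2:3])
def tri(Cs,uvs):
    A=np.zeros((3,3));b=np.zeros(3)
    for C,uv in zip(Cs,uvs):
        o,d=ray(C,[uv]); M=np.eye(3)-np.outer(d[0],d[0]); A+=M;b+=M@o
    return np.linalg.solve(A,b)
E
python3 - <<'E'
from h import *
for n in ["scene","top"]:
    cams.read_camera(n)
    for q in ["bowl","lid","lid_push","notch_mid","latch","latch_grip","latch_pin"]:
        for d in models.regions_of(n,q)[:2]:
            r=d['region']; ys,xs=np.nonzero(r)
            print(n,q,round(d['conf'],2),np.round(d['uv'],1),r.sum(),(xs.min(),xs.max(),ys.min(),ys.max()) if r.sum() else None)
print(readout.get_obs()['time'])
E
```

```text
scene bowl 0.83 [333.7 219.9] 4618 (np.int64(298), np.int64(366), np.int64(165), np.int64(260))
scene lid 0.93 [332.9 212.6] 3855 (np.int64(298), np.int64(366), np.int64(177), np.int64(254))
scene lid_push 0.71 [332.1 216.5] 3938 (np.int64(298), np.int64(366), np.int64(177), np.int64(255))
scene notch_mid 0.76 [333.1 213.2] 3944 (np.int64(297), np.int64(366), np.int64(177), np.int64(255))
scene latch 0.67 [304.9 176.1] 144 (np.int64(303), np.int64(316), np.int64(164), np.int64(181))
scene latch_grip 0.52 [305.8 172.6] 116 (np.int64(304), np.int64(341), np.int64(164), np.int64(180))
scene latch_pin 0.65 [306.8 173.9] 148 (np.int64(303), np.int64(317), np.int64(164), np.int64(180))
top bowl 0.57 [309.6 205.3] 3992 (np.int64(271), np.int64(350), np.int64(162), np.int64(248))
top bowl 0.25 [422.1 246.5] 550 (np.int64(412), np.int64(429), np.int64(203), np.int64(283))
top lid 0.69 [303.3 190.6] 2676 (np.int64(270), np.int64(336), np.int64(161), np.int64(215))
top lid 0.62 [307.8 199. ] 3977 (np.int64(271), np.int64(349), np.int64(160), np.int64(246))
top lid_push 0.93 [302.  191.7] 2701 (np.int64(270), np.int64(336), np.int64(162), np.int64(215))
top notch_mid 0.75 [303.6 192.4] 2651 (np.int64(270), np.int64(336), np.int64(162), np.int64(216))
top latch 0.75 [329.4 241.5] 327 (np.int64(311), np.int64(350), np.int64(231), np.int64(248))
top latch 0.27 [213.5 247.4] 345 (np.int64(204), np.int64(225), np.int64(241), np.int64(259))
top latch_grip 0.61 [332.8 239.5] 279 (np.int64(311), np.int64(350), np.int64(231), np.int64(247))
top latch_grip 0.5 [421.8 242.6] 585 (np.int64(412), np.int64(428), np.int64(203), np.int64(283))
top latch_pin 0.55 [329.8 238.8] 332 (np.int64(310), np.int64(351), np.int64(230), np.int64(248))
0.9
```

The scene view shows the lid open with the pad at about (354,198), the keeper at (331,187) and the red knob at (307,171). In the top view the knob is at about (347,234), the pivot near (313,240), and the hinge block at (299,166). I'll zoom in next.

Run:
```python
import cv2
a=cv2.imread("pics/scene0.png")[150:270,280:380]; b=cv2.imread("pics/top0.png")[150:260,250:370]
cv2.imwrite("pics/sz.png",cv2.resize(a,None,fx=5,fy=5,interpolation=cv2.INTER_CUBIC))
cv2.imwrite("pics/tz.png",cv2.resize(b,None,fx=5,fy=5,interpolation=cv2.INTER_CUBIC))
```

```text
(no output)
```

View pics/sz.png

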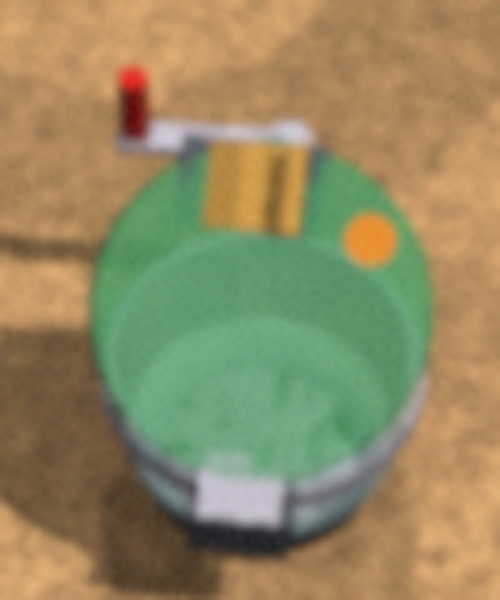

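View pics/tz.png

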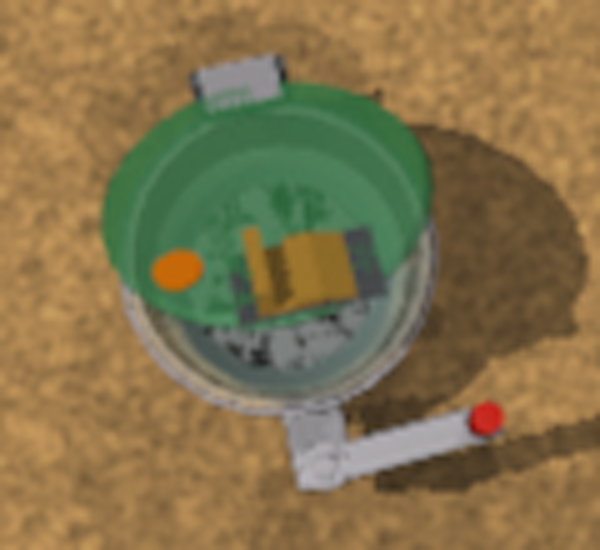

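```bash
cat > fit.py <<'E'
from h import *
from scipy.optimize import least_squares
S=cal("scene");T=cal("top")
def zs(x,y): return ((x+.5)/5-.5+280,(y+.5)/5-.5+150)
def zt(x,y): return ((x+.5)/5-.5+250,(y+.5)/5-.5+150)
def bowlT(p):
    c,s=np.cos(p[2]),np.sin(p[2]); return np.array([[c,-s,0],[s,c,0],[0,0,1]]),np.array([p[0],p[1],.02])
def b2w(p,P): Rb,t=bowlT(p); return Rb@np.array(P)+t
def l2b(p,P):
    a=p[3]; c,s=np.cos(a),np.sin(a); # near rim (-x) up
    return np.array([[c,0,s],[0,1,0],[-s,0,c]])@np.array(P)+[.096,0,.094]
def la2b(p,P):
    c,s=np.cos(p[4]),np.sin(p[4]); return np.array([[c,-s,0],[s,c,0],[0,0,1]])@np.array(P)+[-.112,0,.118]
k=lambda p,y,z,x=-.154: l2b(p,[x,p[5]+y,z])
obs=[("S",zs(133,75),lambda p:la2b(p,[0,-.08,.048]),1),("T",zt(487,418),lambda p:la2b(p,[0,-.08,.048]),1),
("S",zs(370,239),lambda p:l2b(p,[-.135,.048,.0075]),1),("T",zt(178,270),lambda p:l2b(p,[-.135,.048,.0075]),1),
("T",zt(323,463),lambda p:[-.112,0,.126],.5),("S",zs(293,130),lambda p:[-.112,0,.126],.5),
("S",zs(262,187),lambda p:k(p,-.005,.011),.5),("S",zs(238,187),lambda p:k(p,-.017,.011),.5),("S",zs(207,187),lambda p:k(p,-.033,.006),.5),
("T",zt(289,273),lambda p:k(p,-.005,.011),.5),("T",zt(318,268),lambda p:k(p,-.017,.011),.5),("T",zt(353,263),lambda p:k(p,-.033,.006),.5)]
def res(p):
    return np.concatenate([w*(proj(S if c=="S" else T,[b2w(p,f(p))])[0]-uv) for c,uv,f,w in obs])
if __name__=="__main__":
    s=least_squares(res,[.55,0,0,.7,.1,0]); p=s.x; print(np.round(p,4)); print(np.round(s.fun.reshape(-1,2),2))
    np.save("p.npy",p); print(np.sqrt(np.diag(np.linalg.inv(s.jac.T@s.jac)))*.6)
    for q in [l2b(p,[-.135,.048,.0075]),la2b(p,[0,-.08,.048])]: print(b2w(p,q))
    ims={"S":cv2.imread("pics/scene0.png"),"T":cv2.imread("pics/top0.png")}
    sh=[]
    sh.append([l2b(p,[-.096+.082*np.cos(a),.082*np.sin(a),.006]) for a in np.linspace(0,6.28,60)])
    sh.append([[.078*np.cos(a),.078*np.sin(a),.092] for a in np.linspace(0,6.28,60)])
    for y,z in [(-.033,.006),(-.017,.011),(-.005,.011),(.005,.022)]: sh.append([k(p,y,z,-.175),k(p,y,z,-.133)])
    sh.append([la2b(p,[0,0,.006]),la2b(p,[0,-.09,.006])]); sh.append([la2b(p,[0,-.08,.006]),la2b(p,[0,-.08,.048])])
    for c,(y0,y1,x0,x1) in {"S":(150,270,280,380),"T":(150,260,250,370)}.items():
        im=cv2.resize(ims[c][y0:y1,x0:x1],None,fx=5,fy=5,interpolation=cv2.INTER_CUBIC)
        for q in sh:
            uv=proj(S if c=="S" else T,[b2w(p,a) for a in q]); uv=((uv-[x0,y0]+.5)*5-.5)
            cv2.polylines(im,[uv.astype(np.int32)],False,(255,0,255),1)
        ims[c]=im
    h=max(i.shape[0] for i in ims.values())
    im=np.hstack([cv2.copyMakeBorder(i,0,h-i.shape[0],0,0,cv2.BORDER_CONSTANT) for i in ims.values()])
    cv2.imwrite("pics/fit.png",cv2.resize(im,None,fx=.72,fy=.72))
E
python3 fit.py
```

```text
[0.6134 0.0297 0.2388 0.6304 0.0584 0.0012]
[[ 0.33  0.61]
 [ 0.44  0.28]
 [ 0.26  0.31]
 [ 0.21  0.09]
 [ 0.3   0.6 ]
 [-0.15  0.99]
 [ 0.3   0.08]
 [ 0.15 -0.19]
 [-0.05 -0.47]
 [ 0.34 -0.24]
 [-0.03 -0.29]
 [-0.03  0.21]]
[0.00115314 0.00105188 0.0115411  0.01498816 0.0247118  0.00141219]
[0.59371027 0.07433753 0.19964129]
[ 0.52804801 -0.07324215  0.186     ]
```

View pics/fit.png

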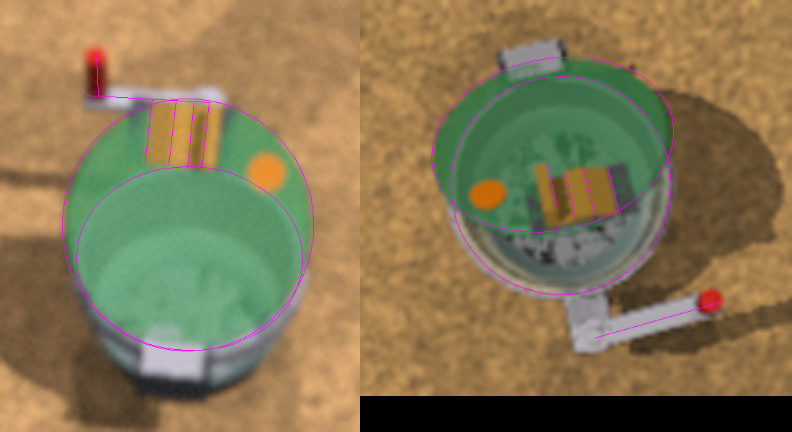

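Run:
```python
from fit import *
o=readout.get_obs(); Rm=rot(o); print(np.round(Rm,3), "tool y angle",np.arctan2(Rm[1,1],Rm[0,1]))
T=cal("top")
print("grater",onz(T,[(422,157),(412,170)],.1).round(3),"spoon",onz(T,[(422,283),(420,205)],.02).round(3))
p=np.load("p.npy")
print("pivot",b2w(p,[-.112,0,.118]))
for a in [.63,.45,.3,.15,.08,.04,0]:
    q=p.copy();q[3]=a; print(a,b2w(p,l2b(q,[-.135,.048,.0075])).round(4))
for th in [0.06,.8,1,1.2,1.4,1.593]:
    q=p.copy();q[4]=th; print(th,b2w(p,la2b(q,[0,-.08,.048])).round(4),"tangent",th+p[2])
def toolshift(target,yaw_target=None): return (Rm.T@(np.array(target)-o['position'])*100).round(1)
print(toolshift([.594,.074,.28]),toolshift([.594,.074,.215]))
```

```text
[[-0.     0.382 -0.924]
 [ 0.    -0.924 -0.382]
 [-1.    -0.     0.   ]] tool y angle -1.1789905346426628
grater [[ 0.738 -0.272  0.1  ]
 [ 0.703 -0.245  0.1  ]] spoon [[ 0.41  -0.288  0.02 ]
 [ 0.622 -0.284  0.02 ]]
pivot [0.50462213 0.00325117 0.138     ]
0.63 [0.5937 0.0743 0.1996]
0.45 [0.5804 0.0711 0.1795]
0.3 [0.5722 0.0691 0.1611]
0.15 [0.5668 0.0678 0.1416]
0.08 [0.5652 0.0674 0.1323]
0.04 [0.5646 0.0673 0.1269]
0 [0.5642 0.0672 0.1215]
0.06 [ 0.5282 -0.0732  0.186 ] tangent 0.29876596079341244
0.8 [ 0.5736 -0.0373  0.186 ] tangent 1.0387659607934125
1 [ 0.5803 -0.0228  0.186 ] tangent 1.2387659607934125
1.2 [ 0.5839 -0.0073  0.186 ] tangent 1.4387659607934125
1.4 [0.5844 0.0087 0.186 ] tangent 1.6387659607934124
1.593 [0.5819 0.0239 0.186 ] tangent 1.8317659607934125
[ -4.9 -46.7 -57.7] [  1.6 -46.7 -57.7]
```

Emit:
move_arm([
  [[-4,0,0,0,1],[-9,-1,-1,-0.1,1],[-9,-3.1,-3.9,-0.2,1],[-9,-5.7,-7,-0.3,1],[-9,-8.2,-10.2,-0.4,1],[-9,-10.7,-13.3,-0.5,1],[-9,-13.2,-16.4,-0.6,1],[-9,-15.7,-19.5,-0.7,1],[-9,-18.2,-22.6,-0.8,1],[-9,-20.7,-25.7,-0.9,1]],
], newtons=30)

```text
time: 1.73
position: [0.3976, -0.2863, 0.3215]
tool_rot: [-0.427, -0.564, -0.427, 0.564]
ft_force: [1.2, -0.5, 0.8]
gripper_width: 0.0001
```

```bash
cat > to.py <<'E'
import sys
from h import *
# usage: to.py x y z yaw
o=readout.get_obs(); Rm=rot(o); a=[float(v) for v in sys.argv[1:]]
yaw=np.arctan2(Rm[1,1],Rm[0,1])
for i in range(0,len(a),4):
    d=Rm.T@(np.array(a[i:i+3])-o['position'])*100
    print("shift",d.round(2),"turn",round(-(a[i+3]-yaw),3))
print("t",o['time'],"pos",o['position'].round(4),"yaw",round(yaw,3),"ft",o['ft_force'].round(2),"w",round(o['gripper_width'],4),"j",o['joints'].round(2))
E
python3 to.py .594 .074 .26 .3
```

```text
shift [  6.14   9.15 -40.01] turn -0.574
t 1.7333 pos [ 0.3976 -0.2863  0.3215] yaw -0.274 ft [ 1.19 -0.49  0.82] w 0.0001 j [ 0.86  0.11 -0.32  1.81  0.04  1.23  0.25]
```

Emit:
move_arm([
  [[0,0.9,-4,-0.06,1],[0,1.8,-8,-0.12,1],[0,2.7,-12,-0.18,1],[0,3.6,-16,-0.24,1],[0,4.5,-20,-0.3,1],[0,5.5,-24,-0.36,1],[1,6.4,-28,-0.42,1],[2.5,7.3,-32,-0.48,1],[4.5,8.2,-36,-0.54,1],[6.1,9.2,-40,-0.574,1]],
])

```text
time: 2.57
position: [0.5921, 0.0654, 0.2628]
tool_rot: [0.569, 0.42, 0.569, -0.42]
ft_force: [-0.1, -1.8, -0.3]
gripper_width: 0.0003
```

```bash
python3 to.py .594 .074 .205 .3
python3 - <<'E'
from h import *
cv2.imwrite("pics/w1.png",cams.read_camera("wrist")[:,:,::-1])
im=cams.read_camera("top")[100:260,230:430,::-1]; cv2.imwrite("pics/t1.png",cv2.resize(im,None,fx=4,fy=4,interpolation=cv2.INTER_CUBIC)[:600])
E
```

```text
shift [ 5.78  0.43 -0.77] turn -0.002
t 2.5667 pos [0.5921 0.0654 0.2628] yaw 0.298 ft [-0.11 -1.78 -0.32] w 0.0003 j [ 0.32  0.4  -0.63  1.64  0.25  1.18 -0.07]
```

View pics/w1.png

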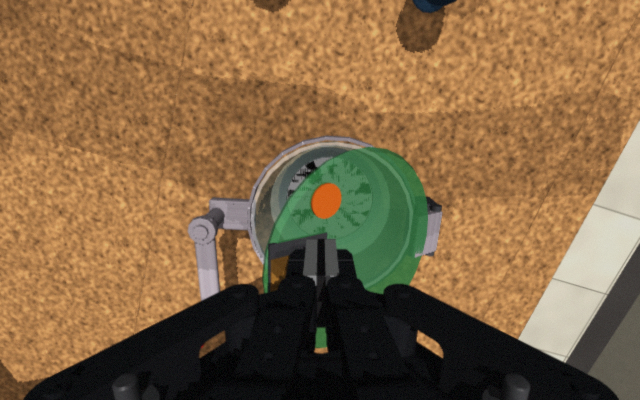

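The wrist view shows the pad at about (326,200), the pivot screw at about (205,230) and the closed fingertips at about (321,240). I'll check it against the model.

Run:
```python
from fit import *
C=cal("wrist"); print(readout.get_obs()['position'],readout.get_obs()['time'])
im=cams.read_camera("wrist")[:,:,::-1].copy(); raw=im.copy()
p=np.load("p.npy")
sh=[[l2b(p,[-.096+.082*np.cos(a),.082*np.sin(a),.006]) for a in np.linspace(0,6.28,60)],[[.078*np.cos(a),.078*np.sin(a),.092] for a in np.linspace(0,6.28,60)],
[la2b(p,[0,0,.006]),la2b(p,[0,-.09,.006])],[l2b(p,[-.135+.012*np.cos(a),.048+.012*np.sin(a),.0075]) for a in np.linspace(0,6.28,30)]]
for y,z in [(-.033,.006),(-.017,.011),(-.005,.011),(.005,.022)]: sh.append([k(p,y,z,-.175),k(p,y,z,-.133)])
for q in sh: cv2.polylines(im,[proj(C,[b2w(p,a) for a in q]).astype(np.int32)],False,(255,0,255),1)
cv2.imwrite("pics/w2.png",cv2.resize(im[120:300,180:460],None,fx=2.8,fy=2.8))
cv2.imwrite("pics/w2raw.png",raw)
```

```text
[0.59160716 0.06964793 0.26073741] 2.6667
```

View pics/w2.png

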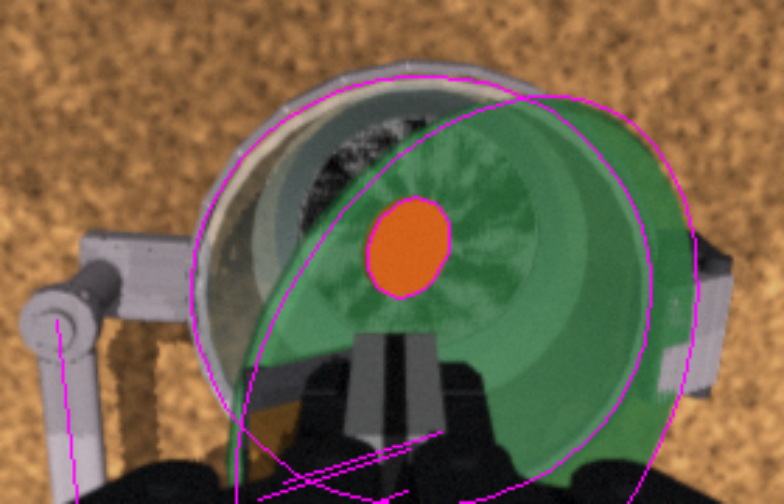

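```bash
python3 to.py .594 .0743 .206 .3  .5937 .0743 .1996 .3 .5804 .0711 .1795 .3 .5722 .0691 .1611 .3 .5668 .0678 .1416 .3 .5652 .0674 .1323 .3 .5642 .0672 .1215 .3
```

```text
shift [ 5.59  0.48 -0.63] turn -0.0
shift [ 6.24  0.45 -0.64] turn -0.0
shift [ 8.25 -0.91 -0.72] turn -0.0
shift [10.09 -1.74 -0.77] turn -0.0
shift [12.04 -2.29 -0.8 ] turn -0.0
shift [12.97 -2.46 -0.81] turn -0.0
shift [14.05 -2.56 -0.81] turn -0.0
t 2.7167 pos [0.5914 0.0667 0.2619] yaw 0.3 ft [-0.39 -0.81  0.59] w -0.0001 j [ 0.32  0.4  -0.63  1.64  0.25  1.19 -0.07]
```

Emit:
move_arm([
  [[1.5,0.1,-0.2,0,1],[3,0.3,-0.4,0,1],[4.2,0.4,-0.5,0,1],[5,0.5,-0.6,0,1],[5.5,0.5,-0.6,0,1],[5.9,0.5,-0.6,0,1],[6.2,0.4,-0.6,0,1],[6.4,0.3,-0.65,0,1],[6.7,0.1,-0.65,0,1],[7.0,-0.1,-0.7,0,1]],
])

```text
time: 3.55
position: [0.5886, 0.07, 0.1938]
tool_rot: [0.568, 0.421, 0.568, -0.421]
ft_force: [0.6, -0.1, 0.9]
gripper_width: -0.0004
```

```bash
python3 to.py  .5804 .0711 .1795 .3 .5722 .0691 .1611 .3 .5668 .0678 .1416 .3 .5652 .0674 .1323 .3 .5642 .0672 .1215 .3
```

```text
shift [ 1.43 -0.76 -0.34] turn -0.005
shift [ 3.27 -1.6  -0.39] turn -0.005
shift [ 5.22 -2.16 -0.42] turn -0.005
shift [ 6.15 -2.32 -0.43] turn -0.005
shift [ 7.23 -2.42 -0.44] turn -0.005
t 3.55 pos [0.5886 0.07   0.1938] yaw 0.295 ft [ 0.59 -0.13  0.86] w -0.0004 j [ 0.29  0.46 -0.61  1.72  0.3   1.05 -0.12]
```

Emit:
move_arm([
  [[0.3,-0.1,-0.1,0,1],[0.6,-0.2,-0.1,0,1],[0.9,-0.4,-0.2,0,1],[1.2,-0.6,-0.2,0,1],[1.5,-0.75,-0.2,0,1],[1.8,-0.9,-0.25,0,1],[2.1,-1.05,-0.25,0,1],[2.4,-1.2,-0.3,0,1],[2.7,-1.35,-0.3,0,1],[3.0,-1.45,-0.3,0,1]],
])

```text
time: 4.38
position: [0.5736, 0.0689, 0.1633]
tool_rot: [0.568, 0.421, 0.568, -0.421]
ft_force: [-0.3, 0.2, 0.9]
gripper_width: -0.0001
```

```bash
python3 to.py .5668 .0678 .1416 .3 .5652 .0674 .1323 .3 .5642 .0672 .1215 .3
python3 - <<'E'
from h import *
cv2.imwrite("pics/w3.png",cams.read_camera("wrist")[100:400,150:500,::-1])
E
```

```text
shift [ 2.17 -0.68 -0.1 ] turn -0.005
shift [ 3.1  -0.85 -0.11] turn -0.005
shift [ 4.18 -0.95 -0.12] turn -0.005
t 4.3833 pos [0.5736 0.0689 0.1633] yaw 0.295 ft [-0.29  0.21  0.91] w -0.0001 j [ 0.29  0.47 -0.6   1.78  0.31  0.98 -0.14]
```

View pics/w3.png

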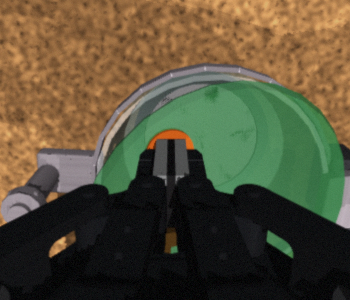

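The fingertips are on the orange pad and the lid is following them down.

Emit:
move_arm([
  [[0.3,-0.15,0,0,1],[0.6,-0.25,0,0,1],[0.9,-0.35,0,0,1],[1.2,-0.45,0,0,1],[1.5,-0.55,0,0,1],[1.8,-0.6,0,0,1],[2.1,-0.7,-0.1,0,1],[2.4,-0.75,-0.1,0,1],[2.7,-0.8,-0.1,0,1],[3.0,-0.85,-0.1,0,1]],
])

```text
time: 5.27
position: [0.5653, 0.0674, 0.1333]
tool_rot: [0.568, 0.421, 0.568, -0.421]
ft_force: [-0.6, -0.6, 1.0]
gripper_width: 0.0001
```

```bash
python3 to.py .5642 .0672 .1215 .3
```

```text
shift [ 1.18 -0.11 -0.01] turn -0.005
t 5.2667 pos [0.5653 0.0674 0.1333] yaw 0.295 ft [-0.57 -0.58  0.96] w 0.0001 j [ 0.28  0.5  -0.59  1.83  0.34  0.92 -0.16]
```

Emit:
move_arm([
  [[0.2,-0.05,0,0,1],[0.4,-0.05,0,0,1],[0.55,-0.1,0,0,1],[0.7,-0.1,0,0,1],[0.8,-0.1,0,0,1],[0.9,-0.1,0,0,1],[1.0,-0.1,0,0,1],[1.0,-0.1,0,0,1]],
])

```text
time: 5.93
position: [0.5644, 0.067, 0.1235]
tool_rot: [0.568, 0.421, 0.568, -0.421]
ft_force: [-0.1, 0.5, -0.1]
gripper_width: -0.0001
```

Emit:
move_arm([
  [[0.05,0,0,0,1],[0.1,0,0,0,1],[0.15,0,0,0,1],[0.15,0,0,0,1]],
])

```text
time: 6.27
position: [0.5645, 0.067, 0.1221]
tool_rot: [0.568, 0.421, 0.568, -0.421]
ft_force: [0.1, 0.2, -0.3]
gripper_width: 0.0001
```

```bash
python3 to.py .5642 .0672 .1215 .3
python3 - <<'E'
from h import *
cv2.imwrite("pics/w4.png",cams.read_camera("wrist")[100:400,150:500,::-1])
im=cams.read_camera("scene")[140:270,260:400,::-1]; cv2.imwrite("pics/s4.png",cv2.resize(im,None,fx=4.5,fy=4.5,interpolation=cv2.INTER_CUBIC))
E
```

```text
shift [ 0.06 -0.02 -0.02] turn -0.005
t 6.2667 pos [0.5645 0.067  0.1221] yaw 0.295 ft [ 0.15  0.19 -0.31] w 0.0001 j [ 0.28  0.51 -0.58  1.84  0.35  0.9  -0.17]
```

View pics/w4.png

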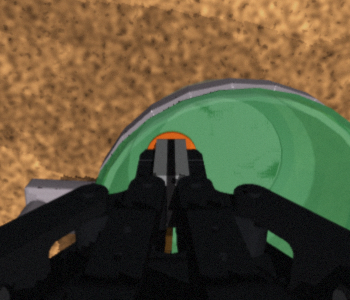

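View pics/s4.png

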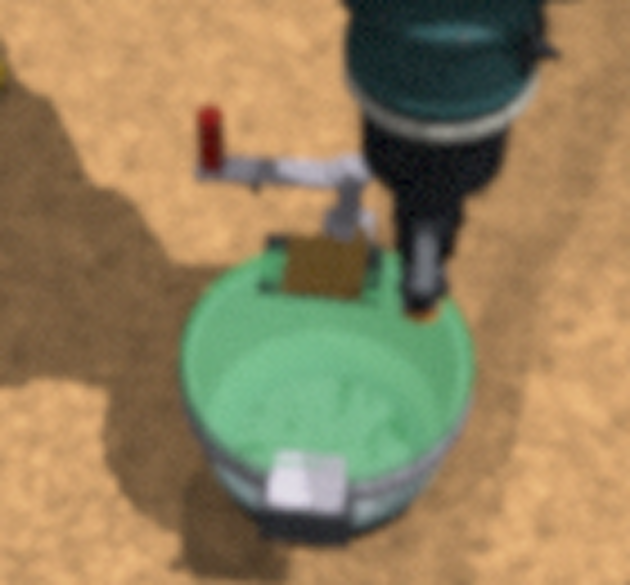

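Lid nearly flat. No contact force yet, so I'll keep pressing in small steps until the stop pushes back.

Emit:
move_arm([
  [[0.05,0,0,0,1],[0.1,0,0,0,1],[0.1,0,0,0,1],[0.1,0,0,0,1]],
])

```text
time: 6.7
position: [0.5644, 0.067, 0.1211]
tool_rot: [0.568, 0.421, 0.568, -0.421]
ft_force: [-0.0, 0.8, 0.1]
gripper_width: -0.0001
```

Emit:
move_arm([
  [[0.05,0,0,0,1],[0.1,0,0,0,1],[0.1,0,0,0,1],[0.1,0,0,0,1]],
])

```text
time: 7.03
position: [0.5645, 0.067, 0.1201]
tool_rot: [0.568, 0.421, 0.568, -0.421]
ft_force: [0.4, 0.4, 0.9]
gripper_width: 0.0001
```

Emit:
move_arm([
  [[0.05,0,0,0,1],[0.1,0,0,0,1],[0.1,0,0,0,1],[0.1,0,0,0,1]],
])

```text
time: 7.37
position: [0.5646, 0.0671, 0.1199]
tool_rot: [0.568, 0.421, 0.568, -0.421]
ft_force: [-5.9, -1.4, 16.6]
gripper_width: 0.0002
```

Emit:
move_arm([
  [[0.05,0,0,0,1],[0.05,0,0,0,1],[0.05,0,0,0,1],[0.05,0,0,0,1]],
])

```text
time: 7.7
position: [0.5646, 0.0671, 0.1198]
tool_rot: [0.568, 0.421, 0.568, -0.421]
ft_force: [-9.5, -1.9, 23.6]
gripper_width: 0.0002
```

```bash
python3 to.py .5642 .0672 .1215 .3
python3 - <<'E'
from h import *
im=cams.read_camera("scene")[140:270,260:400,::-1]; cv2.imwrite("pics/s5.png",cv2.resize(im,None,fx=4.5,fy=4.5,interpolation=cv2.INTER_CUBIC))
E
```

```text
shift [-0.17 -0.03 -0.02] turn -0.005
t 7.7 pos [0.5646 0.0671 0.1198] yaw 0.295 ft [-9.49 -1.93 23.55] w 0.0002 j [ 0.28  0.51 -0.58  1.84  0.35  0.89 -0.17]
```

View pics/s5.png

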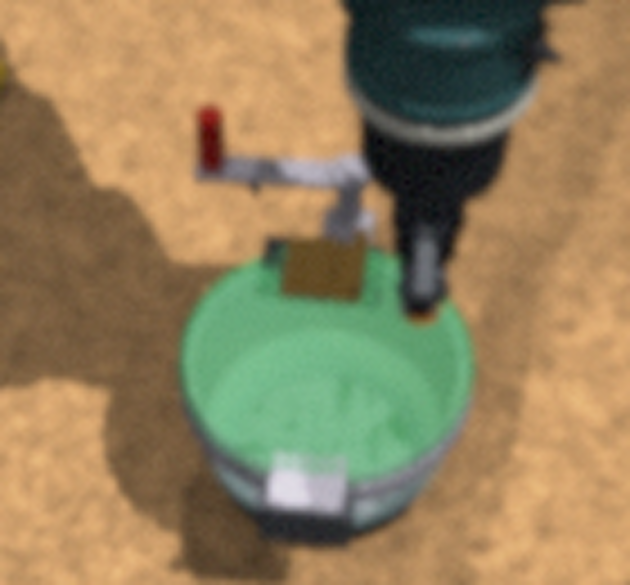

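The lid is on its stop: 24 N reaction, and the TCP no longer advances. I'll back off and move over to the knob.

Emit:
move_arm([
  [[-0.2,0,0,0,1],[-0.6,0,0,0,1],[-1.5,0,0,0,1],[-3,0,0,0,1],[-5.5,0,0,0,1],[-8.5,0,0,0,1],[-11,0,0,0,1],[-13,0,0,0,1],[-14,0,0,0,1],[-14,0,0,0,1]],
])

```text
time: 8.58
position: [0.5652, 0.0672, 0.261]
tool_rot: [0.569, 0.422, 0.567, -0.42]
ft_force: [-0.8, 1.4, 0.4]
gripper_width: -0.0001
```

```bash
python3 to.py .528 -.0732 .26 .3; python3 to.py .5 -.12 .26 .3
python3 - <<'E'
from h import *
cv2.imwrite("pics/w6.png",cams.read_camera("wrist")[:,:,::-1])
im=cams.read_camera("top")[150:260,250:370,::-1]; cv2.imwrite("pics/t6.png",cv2.resize(im,None,fx=5,fy=5,interpolation=cv2.INTER_CUBIC))
E
```

```text
shift [ 0.08 -7.64 12.35] turn -0.005
t 8.5833 pos [0.5652 0.0672 0.261 ] yaw 0.295 ft [-0.77  1.38  0.4 ] w -0.0001 j [ 0.34  0.35 -0.64  1.71  0.23  1.16 -0.07]
shift [  0.07 -11.68  16.02] turn -0.005
t 8.5833 pos [0.5652 0.0672 0.261 ] yaw 0.295 ft [-0.77  1.38  0.4 ] w -0.0001 j [ 0.34  0.35 -0.64  1.71  0.23  1.16 -0.07]
```

View pics/w6.png

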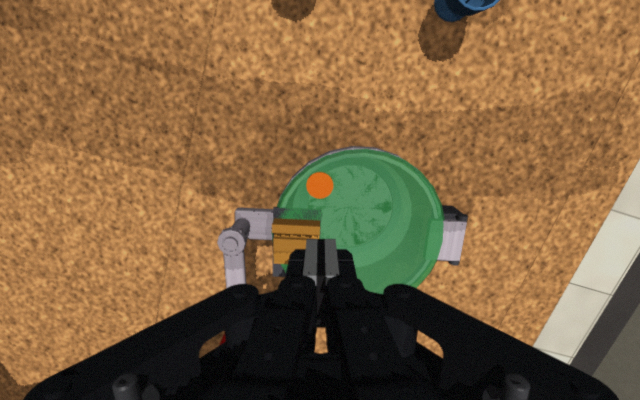

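View pics/t6.png

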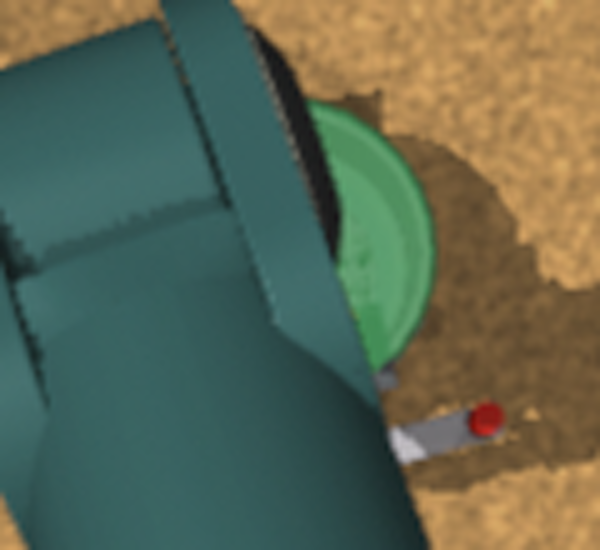

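The lid is flat, and the wrist view shows the keeper at about (297,240). I'll zoom in on it with the model overlaid.

Run:
```python
from fit import *
print(readout.get_obs()['position'],readout.get_obs()['time'])
C=cal("wrist")
raw=cams.read_camera("wrist")[:,:,::-1].copy()
p=np.load("p.npy"); p[3]=0
B=cv2.resize(raw[150:290,215:355],None,fx=5,fy=5,interpolation=cv2.INTER_CUBIC)[:,:400*5//3]; im=B.copy()
sh=[[l2b(p,[-.135+.012*np.cos(a),.048+.012*np.sin(a),.0075]) for a in np.linspace(0,6.28,30)],[la2b(p,[.0,0,.006]),la2b(p,[0,-.09,.006])]]
for y,z in [(-.033,.006),(-.017,.011),(-.005,.011),(-.005,.007),(.005,.007),(.005,.022)]: sh.append([k(p,y,z,-.175),k(p,y,z,-.133)])
for q in sh: cv2.polylines(im,[((proj(C,[b2w(p,a) for a in q])-[215,150]+.5)*5-.5).astype(np.int32)],False,(255,0,255),1)
cv2.imwrite("pics/w7.png",cv2.resize(np.hstack([B,im])[:,:],None,fx=.58,fy=.58)); cv2.imwrite("pics/w7b.png",B[:600])
for y in (-.005,.0,.005): print(proj(C,[b2w(p,k(p,y,.011))]))
```

```text
[0.56422839 0.06686731 0.25807191] 8.6833
[[297.01058669 240.88014284]]
[[297.21184048 235.79169547]]
[[297.4151089  230.65530713]]
```

View pics/w7.png

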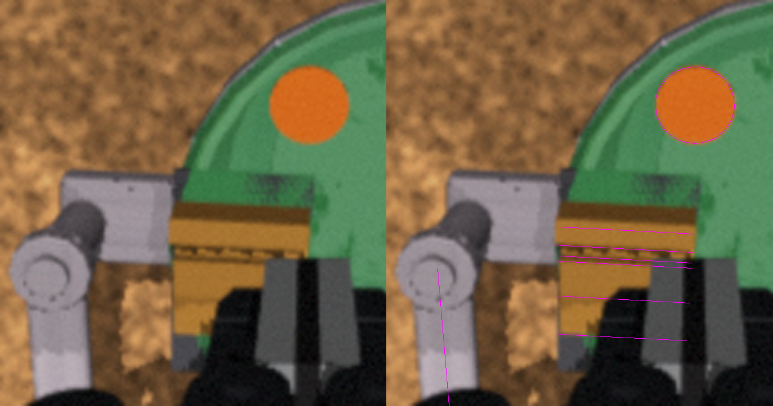

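View pics/w7b.png

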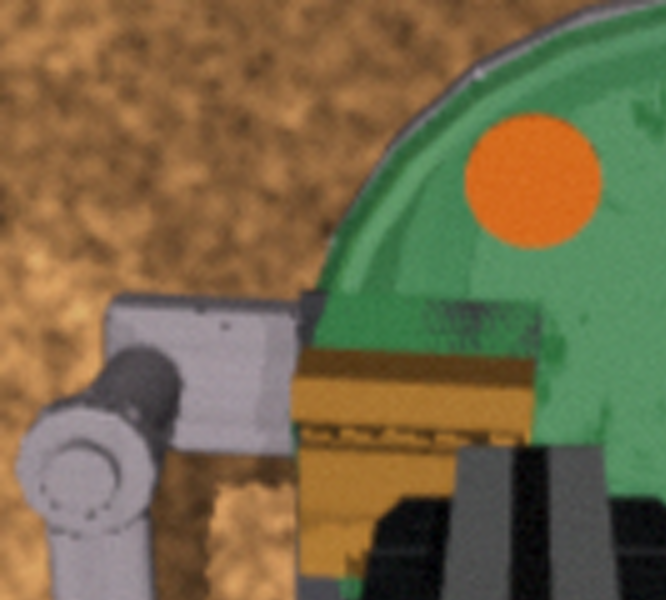

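Model and keeper agree to about 1.5 mm, which puts the notch angle near 1.6 rad. Now moving above the knob and opening partly.

Emit:
move_arm([
  [[0,-0.8,1.2,0,0],[0,-1.6,2.6,0,0],[0,-2.6,4.2,0,0],[0,-3.6,5.8,0,0],[0,-4.6,7.4,0,0],[0,-5.6,9,0,0],[0,-6.5,10.6,0,0],[0,-7.3,11.7,0,0],[0,-7.7,12.3,0,0],[0,-7.7,12.3,0,0]],
])

```text
time: 9.57
position: [0.5259, -0.0744, 0.2576]
tool_rot: [0.567, 0.421, 0.568, -0.422]
ft_force: [1.2, -0.3, 0.7]
gripper_width: 0.0428
```

```bash
python3 - <<'E'
from fit import *
C=cal("wrist")
raw=cams.read_camera("wrist")[:,:,::-1].copy()
p=np.load("p.npy"); im=raw.copy()
for q in [[la2b(p,[.0,0,.006]),la2b(p,[0,-.09,.006])],[la2b(p,[.008*np.cos(a),-.08+.008*np.sin(a),.048]) for a in np.linspace(0,6.28,30)]]:
    cv2.polylines(im,[proj(C,[b2w(p,a) for a in q]).astype(np.int32)],False,(255,0,255),1)
cv2.imwrite("pics/w8.png",im)
im=cams.read_camera("top")[150:260,250:370,::-1]; cv2.imwrite("pics/t8.png",cv2.resize(im,None,fx=5,fy=5,interpolation=cv2.INTER_CUBIC))
E
python3 to.py .528 -.0732 .26 .3; python3 to.py .528 -.0732 .158 .3
```

```text
shift [-0.19  0.12  0.12] turn -0.005
t 9.6667 pos [ 0.5265 -0.0724  0.2581] yaw 0.295 ft [-0.16  0.19  0.05] w 0.0425 j [ 0.58  0.27 -0.59  1.8   0.17  1.12  0.23]
shift [10.01  0.13  0.13] turn -0.005
t 9.6667 pos [ 0.5265 -0.0724  0.2581] yaw 0.295 ft [-0.16  0.19  0.05] w 0.0425 j [ 0.58  0.27 -0.59  1.8   0.17  1.12  0.23]
```

View pics/w8.png

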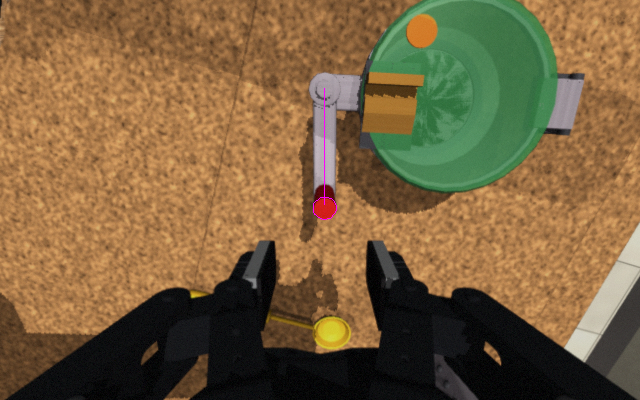

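View pics/t8.png

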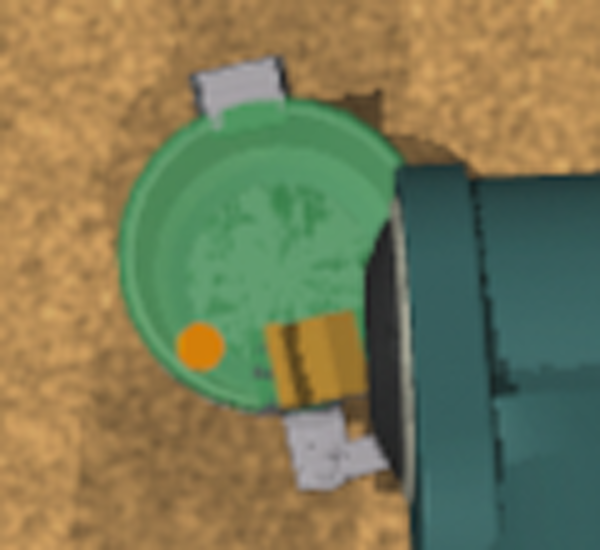

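The knob overlay matches at (324,208) and the keeper is in full view at (393,103). I'll refine its offset from this picture.

Run:
```python
from fit import *
C=cal("wrist"); p=np.load("p.npy"); p[3]=0
B=cv2.imread("pics/w8.png")[60:145,340:440]; B=cv2.resize(B,None,fx=7,fy=7,interpolation=cv2.INTER_CUBIC)
for off,col in [(.0012,(255,0,255)),(.0035,(255,255,0))]:
    p[5]=off
    for i,(y,z) in enumerate([(-.033,.006),(-.017,.011),(-.005,.011),(.005,.022)]):
        a,b=(-.180,-.175) if off<.002 else (-.133,-.128)
        cv2.polylines(B,[((proj(C,[b2w(p,k(p,y,z,a)),b2w(p,k(p,y,z,b))])-[340,60]+.5)*7-.5).astype(np.int32)],False,col,1)
        if i==2: print(proj(C,[b2w(p,k(p,y,z))]))
cv2.imwrite("pics/w9.png",B)
```

```text
[[388.66406903 101.31301879]]
[[388.98420175  98.35689318]]
```

View pics/w9.png

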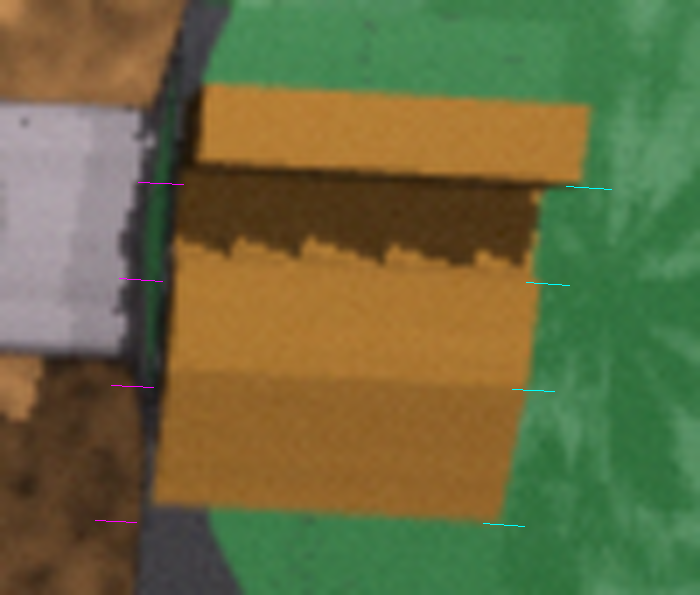

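Emit:
move_arm([
  [[2,0.1,0.1,0,0],[4,0.1,0.1,0,0],[5.5,0.1,0.1,0,0],[7,0.1,0.1,0,0],[8,0.1,0.1,0,0],[9,0.1,0.1,0,0],[9.7,0.1,0.1,0,0],[10.2,0.1,0.1,0,0],[10.2,0.1,0.1,0,0],[10.2,0.1,0.1,0,0]],
])

```text
time: 10.5
position: [0.528, -0.0736, 0.1569]
tool_rot: [0.568, 0.421, 0.568, -0.421]
ft_force: [0.6, 0.4, 0.2]
gripper_width: 0.0428
```

```bash
python3 to.py .528 -.0732 .156 .3
python3 - <<'E'
from h import *
cv2.imwrite("pics/w10.png",cams.read_camera("wrist")[:,:,::-1])
E
```

```text
shift [ 0.09  0.01 -0.04] turn -0.005
t 10.5 pos [ 0.528  -0.0736  0.1569] yaw 0.295 ft [0.62 0.37 0.24] w 0.0428 j [ 0.54  0.39 -0.56  1.9   0.26  0.92  0.15]
```

View pics/w10.png

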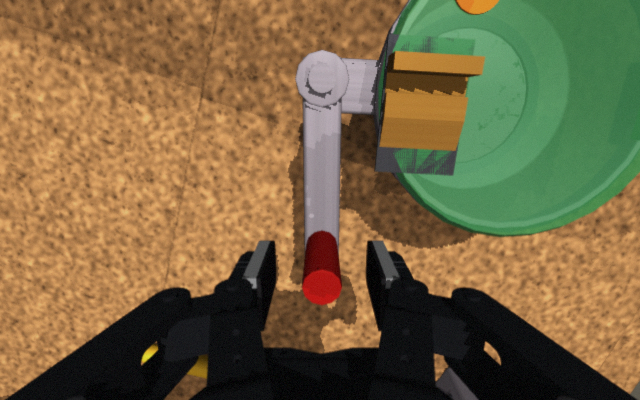

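Caged and centred. Narrowing the cage, then sweeping.

Emit:
move_arm([
  [[0,0,0,0,0.39],[0,0,0,0,0.39],[0,0,0,0,0.39],[0,0,0,0,0.39]],
])

```text
time: 10.88
position: [0.5279, -0.0738, 0.1568]
tool_rot: [0.568, 0.421, 0.568, -0.421]
ft_force: [0.6, 0.0, -0.2]
gripper_width: 0.0261
```

Emit:
move_arm([
  [[0,0.2,0,-0.025,0.39],[0,0.4,-0.01,-0.05,0.39],[0,0.8,-0.04,-0.1,0.39],[0,1.2,-0.09,-0.15,0.39],[0,1.59,-0.16,-0.2,0.39],[0,1.98,-0.25,-0.25,0.39],[0,2.36,-0.36,-0.3,0.39],[0,2.74,-0.49,-0.35,0.39],[0,3.12,-0.63,-0.4,0.39],[0,3.12,-0.63,-0.4,0.39]],
])

```text
time: 11.72
position: [0.5564, -0.0581, 0.1566]
tool_rot: [0.641, 0.299, 0.641, -0.298]
ft_force: [0.8, -0.3, -0.2]
gripper_width: 0.0257
```

```bash
cat > st.py <<'E'
from fit import *
o=readout.get_obs(); p=np.load("p.npy"); pv=b2w(p,[-.112,0,0]); d=o['position']-pv
Rm=rot(o); yaw=np.arctan2(Rm[1,1],Rm[0,1]); th=np.arctan2(d[0],-d[1])-p[2]
t=Rm[:,1]; print("t",round(o['time'],2),"TCP theta",round(th,3),"rad mm",round(np.hypot(d[0],d[1])*1e3,1),"yaw theta",round(yaw-p[2],3),"z",round(o['position'][2],4),"w",round(o['gripper_width'],4),"F tan",round(t@o['ft_force'],2),"rad",round(Rm[:,2]@o['ft_force'],2),"z",round(o['ft_force'][2],2),"knob th",round(th-(o['gripper_width']/2-.008)/.08,3))
E
python3 st.py
python3 - <<'E'
from h import *
cv2.imwrite("pics/w11.png",cams.read_camera("wrist")[:,:,::-1])
E
```

```text
t 11.72 TCP theta 0.462 rad mm 80.3 yaw theta 0.461 z 0.1566 w 0.0257 F tan 0.39 rad 0.72 z -0.2 knob th 0.401
```

View pics/w11.png

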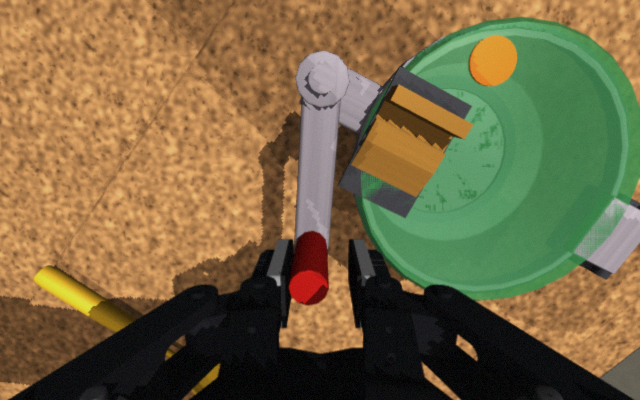

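The knob at (310,280) rides against the trailing (left) pad. Continuing.

Emit:
move_arm([
  [[0,0.4,-0.01,-0.05,0.39],[0,0.8,-0.04,-0.1,0.39],[0,1.2,-0.09,-0.15,0.39],[0,1.59,-0.16,-0.2,0.39],[0,1.98,-0.25,-0.25,0.39],[0,2.36,-0.36,-0.3,0.39],[0,2.74,-0.49,-0.35,0.39],[0,3.12,-0.63,-0.4,0.39],[0,3.12,-0.63,-0.4,0.39]],
])

```text
time: 12.52
position: [0.5759, -0.0333, 0.1566]
tool_rot: [0.687, 0.166, 0.687, -0.166]
ft_force: [0.1, 0.3, 0.1]
gripper_width: 0.0264
```

```bash
python3 st.py
```

```text
t 12.52 TCP theta 0.858 rad mm 80.1 yaw theta 0.858 z 0.1566 w 0.0264 F tan 0.31 rad -0.03 z 0.08 knob th 0.792
```

Emit:
move_arm([
  [[0,0.2,0,-0.025,0.39],[0,0.4,-0.01,-0.05,0.39],[0,0.6,-0.02,-0.075,0.39],[0,0.8,-0.04,-0.1,0.39],[0,1.0,-0.06,-0.125,0.39],[0,1.2,-0.09,-0.15,0.39],[0,1.39,-0.12,-0.175,0.39],[0,1.59,-0.16,-0.2,0.39]],
])

```text
time: 13.18
position: [0.5817, -0.0188, 0.1566]
tool_rot: [0.701, 0.096, 0.7, -0.096]
ft_force: [0.0, -1.1, 0.1]
gripper_width: 0.0261
```

```bash
python3 st.py
```

```text
t 13.18 TCP theta 1.054 rad mm 80.2 yaw theta 1.059 z 0.1566 w 0.0261 F tan -1.02 rad 0.3 z 0.07 knob th 0.991
```

Now the ramp, at a slower pace.

Emit:
move_arm([
  [[0,0.16,0,-0.02,0.39],[0,0.32,-0.01,-0.04,0.39],[0,0.48,-0.01,-0.06,0.39],[0,0.64,-0.03,-0.08,0.39],[0,0.8,-0.04,-0.1,0.39],[0,0.96,-0.06,-0.12,0.39],[0,1.12,-0.08,-0.14,0.39],[0,1.27,-0.1,-0.16,0.39]],
])

```text
time: 13.85
position: [0.5841, -0.0072, 0.1567]
tool_rot: [0.706, 0.04, 0.706, -0.041]
ft_force: [-2.8, -8.3, 6.1]
gripper_width: 0.0261
```

```bash
python3 st.py
```

```text
t 13.85 TCP theta 1.201 rad mm 80.2 yaw theta 1.217 z 0.1567 w 0.0261 F tan -8.6 rad -1.84 z 6.06 knob th 1.138
```

Emit:
move_arm([
  [[0,0.16,0,-0.02,0.39],[0,0.32,-0.01,-0.04,0.39],[0,0.48,-0.01,-0.06,0.39],[0,0.64,-0.03,-0.08,0.39],[0,0.8,-0.04,-0.1,0.39],[0,0.96,-0.06,-0.12,0.39],[0,1.12,-0.08,-0.14,0.39],[0,1.27,-0.1,-0.16,0.39]],
])

```text
time: 14.52
position: [0.5851, 0.0055, 0.157]
tool_rot: [0.707, -0.016, 0.707, 0.016]
ft_force: [1.3, -6.5, 5.1]
gripper_width: 0.026
```

```bash
python3 st.py;python3 - <<'E'
from h import *
cv2.imwrite("pics/w12.png",cams.read_camera("wrist")[:,:,::-1])
im=cams.read_camera("scene")[140:270,260:400,::-1]; cv2.imwrite("pics/s12.png",cv2.resize(im,None,fx=4.5,fy=4.5,interpolation=cv2.INTER_CUBIC))
E
```

```text
t 14.52 TCP theta 1.36 rad mm 80.5 yaw theta 1.377 z 0.157 w 0.026 F tan -6.56 rad 1.03 z 5.1 knob th 1.298
```

View pics/w12.png

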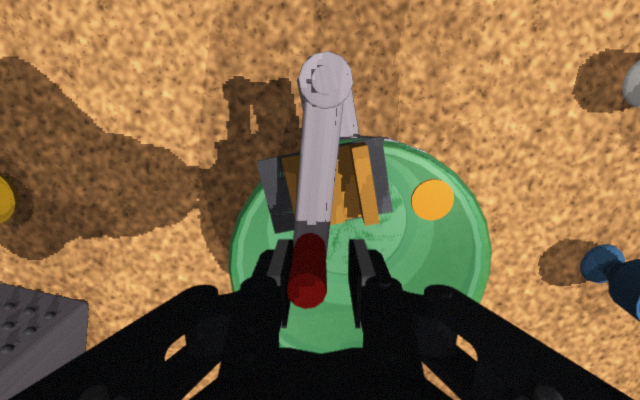

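View pics/s12.png

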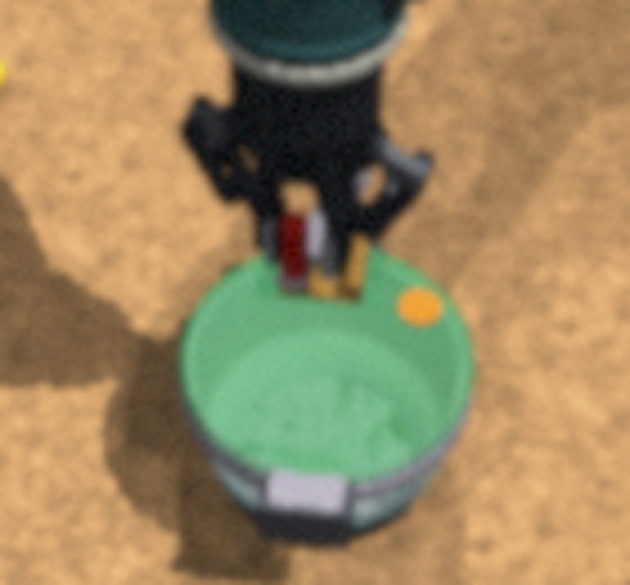

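The pin is at the ramp top with the lid still flat. Going across the crest now.

Emit:
move_arm([
  [[0,0.16,0,-0.02,0.39],[0,0.32,-0.01,-0.04,0.39],[0,0.48,-0.01,-0.06,0.39],[0,0.64,-0.03,-0.08,0.39],[0,0.8,-0.04,-0.1,0.39],[0,0.96,-0.06,-0.12,0.39],[0,1.12,-0.08,-0.14,0.39],[0,1.12,-0.08,-0.14,0.39]],
])

```text
time: 15.28
position: [0.5831, 0.018, 0.1566]
tool_rot: [0.704, -0.066, 0.704, 0.066]
ft_force: [1.2, -0.3, -0.2]
gripper_width: 0.0259
```

```bash
python3 st.py
```

```text
t 15.28 TCP theta 1.518 rad mm 79.9 yaw theta 1.519 z 0.1566 w 0.0259 F tan -0.48 rad 1.13 z -0.19 knob th 1.456
```

Emit:
move_arm([
  [[0,0.08,0,-0.01,0.39],[0,0.16,0,-0.02,0.39],[0,0.24,0,-0.03,0.39],[0,0.32,-0.01,-0.04,0.39],[0,0.4,-0.01,-0.05,0.39],[0,0.4,-0.01,-0.05,0.39]],
])

```text
time: 15.78
position: [0.5823, 0.0217, 0.1565]
tool_rot: [0.702, -0.083, 0.702, 0.083]
ft_force: [0.2, -1.8, -0.7]
gripper_width: 0.0261
```

```bash
python3 st.py
```

```text
t 15.78 TCP theta 1.565 rad mm 79.8 yaw theta 1.567 z 0.1565 w 0.0261 F tan -1.77 rad -0.22 z -0.69 knob th 1.502
```

Emit:
move_arm([
  [[0,0.08,0,-0.01,0.39],[0,0.16,0,-0.02,0.39],[0,0.24,0,-0.03,0.39],[0,0.32,-0.01,-0.04,0.39],[0,0.32,-0.01,-0.04,0.39]],
])

```text
time: 16.2
position: [0.5815, 0.0249, 0.1566]
tool_rot: [0.7, -0.097, 0.7, 0.097]
ft_force: [0.2, 0.3, 0.6]
gripper_width: 0.0261
```

```bash
python3 st.py
```

```text
t 16.2 TCP theta 1.606 rad mm 79.9 yaw theta 1.608 z 0.1566 w 0.0261 F tan 0.26 rad 0.26 z 0.58 knob th 1.543
```

Emit:
move_arm([
  [[0,0.08,0,-0.01,0.39],[0,0.16,0,-0.02,0.39],[0,0.24,0,-0.03,0.39],[0,0.24,0,-0.03,0.39]],
])

```text
time: 16.53
position: [0.5809, 0.027, 0.1566]
tool_rot: [0.699, -0.108, 0.699, 0.108]
ft_force: [-0.6, -0.2, 0.5]
gripper_width: 0.0264
```

```bash
python3 st.py;python3 - <<'E'
from h import *
cv2.imwrite("pics/w13.png",cams.read_camera("wrist")[:,:,::-1])
im=cams.read_camera("scene")[160:240,290:370,::-1]; cv2.imwrite("pics/s13.png",cv2.resize(im,None,fx=7,fy=7,interpolation=cv2.INTER_CUBIC))
E
```

```text
t 16.53 TCP theta 1.634 rad mm 79.9 yaw theta 1.637 z 0.1566 w 0.0264 F tan -0.01 rad -0.6 z 0.53 knob th 1.569
```

View pics/w13.png

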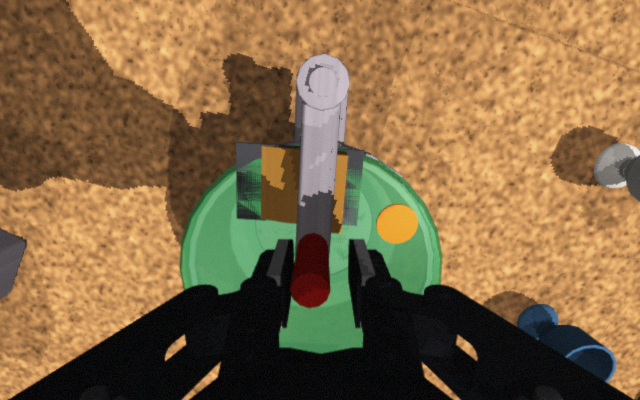

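View pics/s13.png

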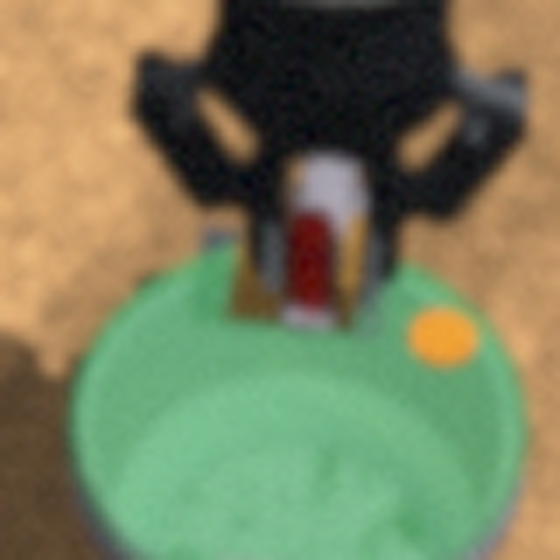

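Emit:
move_arm([
  [[0,0.08,0,-0.01,0.39],[0,0.16,0,-0.02,0.39],[0,0.24,0,-0.03,0.39],[0,0.24,0,-0.03,0.39],[0,0.24,0,-0.03,0.39]],
])

```text
time: 17.05
position: [0.5802, 0.0291, 0.1566]
tool_rot: [0.697, -0.118, 0.697, 0.118]
ft_force: [0.1, -0.7, 0.5]
gripper_width: 0.026
```

```bash
python3 st.py;python3 - <<'E'
from h import *
cv2.imwrite("pics/w14.png",cams.read_camera("wrist")[:,:,::-1])
out=[]
for n in (11,12,13,14):
    out.append(cv2.resize(cv2.imread(f"pics/w{n}.png")[40:120,280:370],None,fx=4,fy=4,interpolation=cv2.INTER_CUBIC))
cv2.imwrite("pics/cmp.png",np.vstack([np.hstack(out[:2]),np.hstack(out[2:])])[:600])
E
```

```text
t 17.05 TCP theta 1.661 rad mm 79.9 yaw theta 1.666 z 0.1566 w 0.026 F tan -0.69 rad -0.12 z 0.5 knob th 1.599
```

View pics/cmp.png

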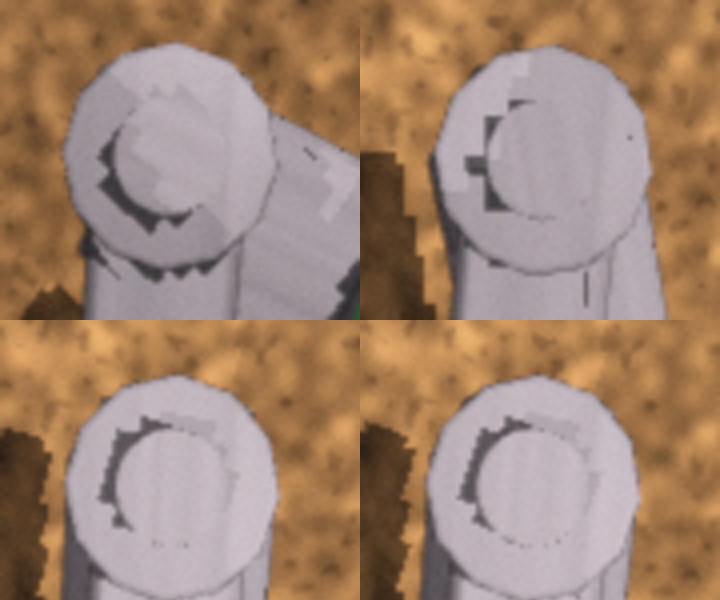

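View pics/w14.png

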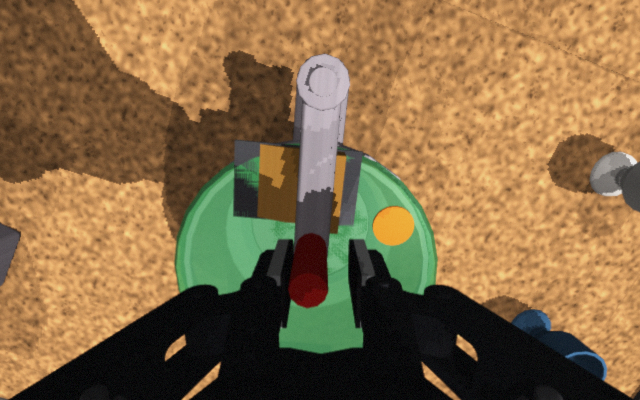

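The pivot head is back to its "down" size in frames 13 and 14 (about 210 zoomed px, against 215 on the ramp), so the handle seems to have dropped. I'll open, lift off and check.

Emit:
move_arm([
  [[0,-0.3,0,0,0.2],[0,-0.5,0,0,0],[0,-0.5,0,0,0],[0,-0.5,0,0,0],[-1,-0.5,0,0,0],[-3,-0.5,0,0,0],[-6,-0.5,0,0,0],[-9,-0.5,0,0,0],[-10,-0.5,0,0,0],[-10,-0.5,0,0,0]],
])

```text
time: 17.93
position: [0.5829, 0.0248, 0.2599]
tool_rot: [0.699, -0.118, 0.696, 0.117]
ft_force: [0.4, 0.3, -0.3]
gripper_width: 0.0429
```

```bash
python3 st.py
python3 - <<'E'
from fit import *
C=cal("wrist"); raw=cams.read_camera("wrist")[:,:,::-1].copy(); im=raw.copy(); cv2.imwrite("pics/w15raw.png",raw)
p=np.load("p.npy"); p[3]=0
hsv=cv2.cvtColor(raw,cv2.COLOR_BGR2HSV); m=((hsv[...,0]<6)|(hsv[...,0]>174))&(hsv[...,1]>180)&(hsv[...,2]>60)
ys,xs=np.nonzero(m); print("red",xs.mean(),ys.mean(),m.sum())
for th,dz,col in [(1.60,0,(255,0,255)),(1.60,.0045,(255,255,0))]:
    p[4]=th
    up=np.array([0,0,dz])
    for q in [[la2b(p,[0,0,.006])+up,la2b(p,[0,-.09,.006])+up],[la2b(p,[.008*np.cos(a),-.08+.008*np.sin(a),.048])+up for a in np.linspace(0,6.28,30)]]:
        cv2.polylines(im,[proj(C,[b2w(p,a) for a in q]).astype(np.int32)],False,col,1)
cv2.imwrite("pics/w15.png",im)
E
```

```text
t 17.93 TCP theta 1.601 rad mm 81.2 yaw theta 1.666 z 0.2599 w 0.0429 F tan 0.16 rad 0.49 z -0.34 knob th 1.433
red 321.3388625592417 205.0047393364929 422
```

View pics/w15.png

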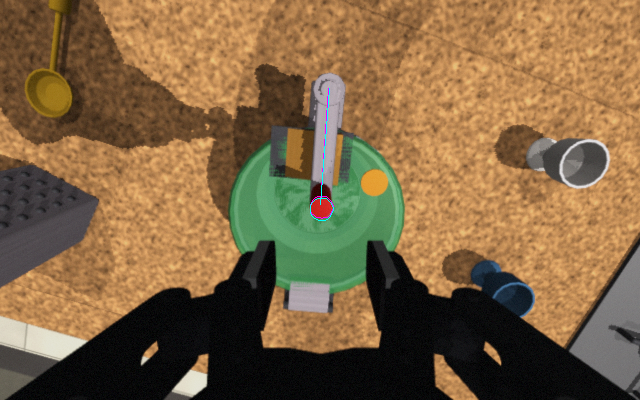

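Run:
```python
from fit import *
c=cams.calibration("wrist"); p=np.load("p.npy")
for n,pos,q in [(11,(.5564,-.0581,.1566),(.641,.299,.641,-.298)),(12,(.5851,.0055,.157),(.707,-.016,.707,.016)),(13,(.5809,.027,.1566),(.699,-.108,.699,.108)),(14,(.5802,.0291,.1566),(.697,-.118,.697,.118))]:
    T=np.eye(4);T[:3,:3]=R.from_quat([q[1],q[2],q[3],q[0]]).as_matrix();T[:3,3]=pos
    M=np.linalg.inv(T@c['hand_eye']);C=(c['K'],c['k1'],M[:3,:3],M[:3,3])
    im=cv2.imread(f"pics/w{n}.png"); h=cv2.cvtColor(im,cv2.COLOR_BGR2HSV)
    g=((h[...,1]<50)&(h[...,2]>110)).astype(np.uint8); 
    # head width: widest row in the top part
    ws=[(np.nonzero(g[r,285:365])[0]) for r in range(60,100)]; top=np.nonzero(g[40:110,322])[0].min()+40
    print(n,"max width",max(len(w) and w.max()-w.min()+1 for w in ws),"top",top,[proj(C,[b2w(p,[-.112,0,z])])[0].round(1).tolist() for z in (.126,.1305)])
```

```text
11 max width 69 top 51 [[321.8, 81.0], [321.9, 80.3]]
12 max width 54 top 52 [[325.3, 80.5], [325.5, 79.8]]
13 max width 53 top 54 [[323.0, 81.9], [323.1, 81.2]]
14 max width 53 top 54 [[323.2, 81.9], [323.3, 81.2]]
```

Emit:
move_arm([
  [[-2,0,0,0,0],[-4,-1,-1,0,0],[-5,-4,-3,0,0],[-6,-7,-5,0,0],[-7,-10,-7,0,0],[-7,-13,-9,0,0],[-7,-16,-11,0,0],[-7,-19,-13,0,0],[-7,-20,-14,0,0],[-7,-20,-14,0,0]],
])

```text
time: 18.82
position: [0.5134, -0.2147, 0.3253]
tool_rot: [0.697, -0.115, 0.698, 0.116]
ft_force: [-0.8, -0.5, 0.8]
gripper_width: 0.043
```

```bash
python3 st.py
python3 - <<'E'
from fit import *
p=np.load("p.npy")
s=cams.read_camera("scene")[:,:,::-1].copy(); t=cams.read_camera("top")[:,:,::-1].copy()
cv2.imwrite("pics/s16.png",cv2.resize(s[140:260,270:390],None,fx=5,fy=5,interpolation=cv2.INTER_CUBIC)); cv2.imwrite("pics/t16.png",cv2.resize(t[150:260,250:370],None,fx=5,fy=5,interpolation=cv2.INTER_CUBIC))
cv2.imwrite("pics/s16raw.png",s);cv2.imwrite("pics/t16raw.png",t)
E
```

```text
t 18.82 TCP theta -0.199 rad mm 218.1 yaw theta 1.661 z 0.3253 w 0.043 F tan -0.24 rad -0.95 z 0.77 knob th -0.367
```

View pics/s16.png

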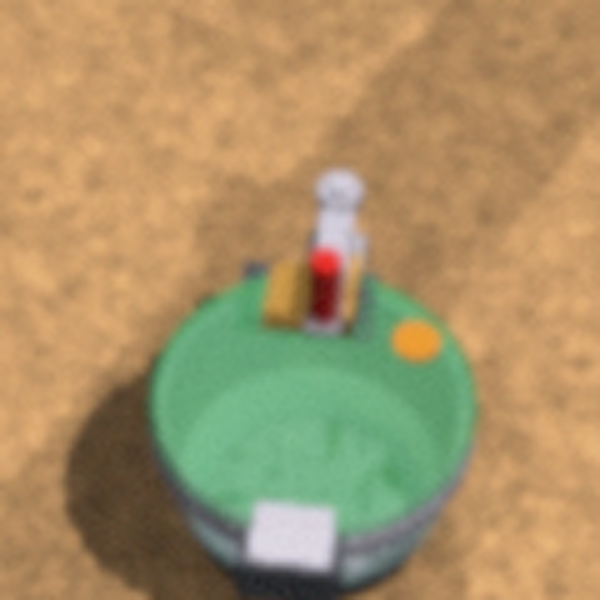

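View pics/t16.png

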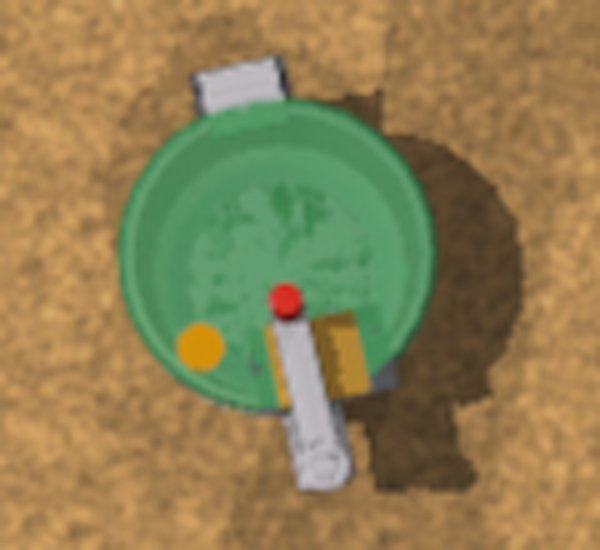

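Run:
```python
from fit import *
p=np.load("p.npy"); S_=cal("scene"); T_=cal("top")
for n,C in (("s16raw",S_),("scene0",S_),("t16raw",T_),("top0",T_)):
    im=cv2.imread(f"pics/{n}.png"); h=cv2.cvtColor(im,cv2.COLOR_BGR2HSV).astype(int)
    b=im.astype(float); w=np.clip(b[...,2]-np.maximum(b[...,1],b[...,0])-70,0,None)
    if n[0]=='s': w[:160]=0;w[205:]=0
    w[:,:290]=0;w[:,360:]=0; 
    # bright red top only
    w=np.where(b[...,2]>190,w,0); ys,xs=np.mgrid[:400,:640]; print(n,"red top",(w*xs).sum()/w.sum(),(w*ys).sum()/w.sum(),(w>0).sum())
q=p.copy()
for th in (1.55,1.58,1.6,1.64):
    q[4]=th
    print(th,[(proj(C,[b2w(p,la2b(q,[0,-.08,.048])+np.array([0,0,dz]))])[0].round(2)).tolist() for C in (S_,T_) for dz in (0,.0045)])
q[4]=p[4]; print("init",[(proj(C,[b2w(p,la2b(q,[0,-.08,.048]))])[0].round(2)).tolist() for C in (S_,T_)])
a=cv2.resize(cv2.imread("pics/scene0.png")[160:205,320:350],None,fx=12,fy=12,interpolation=cv2.INTER_CUBIC)
b=cv2.resize(cv2.imread("pics/s16raw.png")[160:205,320:350],None,fx=12,fy=12,interpolation=cv2.INTER_CUBIC)
cv2.imwrite("pics/cmp2.png",np.hstack([a,b]))
```

```text
s16raw red top 334.65269461077844 191.77511643379907 20
scene0 red top 322.2109075415424 176.001704303366 81
t16raw red top 306.4701646090535 209.0838477366255 23
top0 red top 347.0155555555556 232.96555555555557 21
1.55 [[333.81, 191.47], [333.85, 190.27], [308.28, 209.54], [308.25, 209.32]]
1.58 [[334.8, 191.58], [334.84, 190.38], [307.3, 209.75], [307.26, 209.53]]
1.6 [[335.47, 191.64], [335.51, 190.44], [306.64, 209.9], [306.6, 209.68]]
1.64 [[336.8, 191.73], [336.85, 190.54], [305.34, 210.26], [305.3, 210.04]]
init [[306.53, 165.21], [347.44, 233.48]]
```

View pics/cmp2.png

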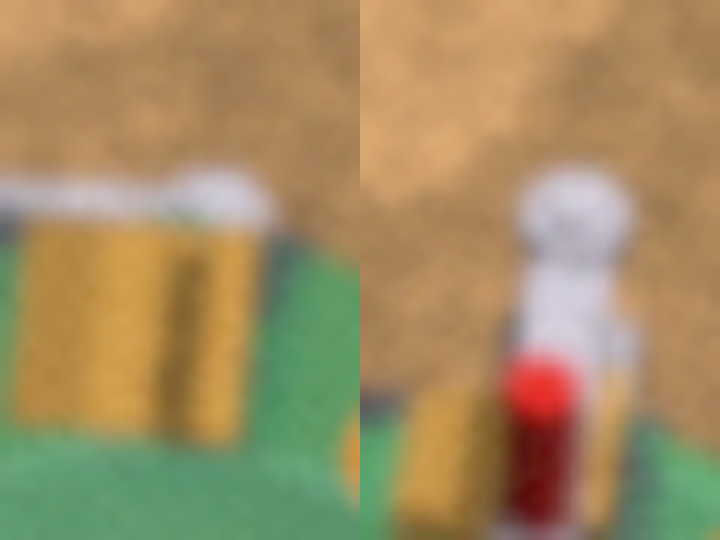

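The pivot head's top edge sits in the same scene row as at the start; on the crest it would be 1.2 px higher. The knob top at (334.7,191.8) matches the "down" prediction at about 1.6 rad (191.6, against 190.4 if up on the crest). The lid is flat and the robot is clear, so I'm handing in.

```bash
python3 -c "
from rig import robot,readout
print(robot.close_job()); print(readout.get_obs()['time'])"
```

```text
the job is handed in; nothing more can be done
None
the job is handed in; nothing more can be done
```

The bowl is shut. I pressed the lid onto its stop, swept the caged latch handle up the ramp and over the crest, let it drop into the notch, and moved the arm away. I handed in at about 19 s, and no verdict was reported.

- **Lid:** it looks flat in the wrist, scene and top views. The highest pressing force I read on it was about 24 N (limit 40 N).
- **Latch height:** in the scene view the knob top is at row 191.8. I predicted 191.6 if the handle is down and 190.4 if it is still on the crest. The pivot head is also back at its starting height.
- **Latch angle:** about 1.60 rad, which puts the knob about 2 mm off the line through the pivot and bowl centre (limit 20.5 mm).
- **Force while turning:** the most I read was about 9 N sideways on the ramp. There was no build-up at the end wall.
- **Disagreement:** my estimates of the notch angle ranged from 1.59 to 1.64 rad, from keeper offsets of 1.2 to 3.7 mm in different views. The handle dropped between those readings without reaching the wall.
- **Not checked:** I relied on the pictures for the drop and did not test it by pushing the handle back. I also did not re-measure the grater, egg cups and spoon, though the arm stayed well away from them.

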